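Release the wide blade drawer with the latch pin

TASK

The wide drawer of the carver's blade cabinet is locked by a latch tab hidden under a slot in the cabinet's top. Take the release pin (straight round wooden handle with a broad steel collar) out of the tool rack, push it straight down through the slot that belongs to the wide drawer until its collar rests on the cabinet's top, so that the latch goes down and the drawer comes out, and leave the pin standing there. Do not press the latch of the narrow drawer.

Things in the scene. Friction and masses are not known exactly. Their poses are not given: they have to be found in the camera images.
- pin_handle (a point): Middle of the pin's straight light-wood handle (28 mm dia, 62 long). Under it a steel collar (46 dia, 5 thick), then an 8 mm rod, 80 long. 36 mm above collar's underside, 116 above the tip. z up along pin; x, y mean nothing. Loose, about 130 g, hanging by its collar in one of 3 rack holes, 85 mm apart roughly along world x; rack top 120 mm high. Gouges (tapered 95 mm handles) in the others.
- wide_slot (a point): Centre of the wide drawer's slot, level with the top (110 mm high) of a fixed 220 x 310 mm wood cabinet with aluminium top plate. x points out of the drawer fronts (away from the robot), y along them to the wide drawer (front 166 mm), z up. Slot 50 mm along x, 26 along y. The narrow drawer's (106 mm) like slot is 155 mm off in -y. A whetstone lies on top, clear of the slots.
- wide_tab (a joint): How far the wide drawer's hidden latch tab is pressed down, in m: 0 at start, at most 0.026. The tab, a steel plate wider than the slot, lies 60 mm below the cabinet's top. It yields at 8 to 9 N and stays where pushed. With the pin's collar on the top it is at 0.020 and has pushed the drawer out 40 mm (twice its travel).
- narrow_tab (a joint): The same for the narrow drawer's latch tab, under the other slot: 0 at start, to be left alone.

How it is judged:
By the outcome, as a careful person would: the job done as asked, in the order asked, and still so for the second after the job is handed in, with the robot touching nothing.
It also fails if it takes over 42 s, if anything falls off the work surface, if the arm or the gripper's body presses on something with over 40 N, if the wrist force passes 120 N, or if a joint passes its speed limit or range.

ROBOT

A 7-joint arm with a two-finger parallel gripper is mounted at the origin on the work surface. World frame = base frame: x ahead of the robot, y to its left, z up, the work surface at z = 0. Lengths are in m, angles in rad, forces in N, time in s.
With the tool pointing down it reaches from about 0.4 to 0.85 m from the base axis. Payload 4.4 kg.
Tool frame: the origin (TCP) lies on the centre line of the jaws, within the pads' length; the fingertips stand 14 mm ahead of it and the grasp point (between the pads) lies 5 mm behind it; z points along the fingers, y is the line along which they close (so a half turn about z gives the same grasp; the last joint's range is limited). The gripper opens to 94 mm and grips with 3 to 60 N. Pads are 16 mm wide; open, the fingers measure 119 mm over their backs; the gripper's body (75 mm by 177 mm) begins 78 mm behind the grasp point.
Start: joints at [1.253, 0.628, 0.038, 1.517, -0.027, 0.996, -0.02], TCP at [0.162, -0.63, 0.18] pointing down, gripper open.
Joint ranges: [-3.06, 3.06], [-0.37, 2.12], [-1.25, 1.32], [0.18, 2.47], [-1.1, 4.24], [0.23, 1.98], [-2.94, 2.94]. Speed limits (rad/s): [2.57, 2.57, 3.14, 3.14, 3.14, 3.14, 3.14].

INTERFACE

Orientations are given as a unit quaternion [w, x, y, z].
In Python, from bench import arm, viewer, order gives the robot as it stands.
- The arm moves only by the shell command python3 -m handwheel 'ROWS' [OPENING] [FORCE]. ROWS is JSON, a list of rows, each an object with "travel": the shift along the world's x, y, z in mm, a list of three; "roll": the turn about the world's z in degrees. In form: [{"travel": [tx, ty, tz], "roll": roll}, ...]. A call has 1 to 8 rows; each row shifts and turns the commanded pose from where the row before left it; what a row does not reach is not made up. A row lasts 1/8 s, in which the tool goes at most 62.5 mm and 10.7 degrees, less where a joint would pass 70% of its speed; a pose out of reach is approached as far as the arm can. A call is refused whole if a number of a shift passes 62.5 or a number of a turn 10.7, either way. A call with a gripper value outside its range is refused whole. OPENING is the opening, from 0 (shut) to 1 (fully open), set as the call begins (- or left out, the last holds). The fingers move at their own pace and stop on an object; FORCE is the grip in N (left out, the last holds). Time passes only in rows, so rows that do not move let the fingers close. It gives the time, the measured TCP pose, the force, the opening and the grip force at its end, in the units of the state.
- arm.observe(): the state, without advancing time (a new reading comes with each control period).
- viewer.read_camera(name): name is "side" or "top"; returns a dict with "image" (480x640x3 uint8, red, green, blue), "fx", "fy", "cx", "cy" (pixels), "distortion" ([k1, k2, p1, p2, k3] as OpenCV has them; the pictures are not rectified), "R" (3x3) and "t" (3): a world point X has camera coordinates R X + t. Camera axes: x right, y down, z forward; pixel columns grow to the right and rows downward; lengths in m; the calibration is good to about 2 mm. A picture is of the moment at which its call begins. There is no depth.
- order.finish_job(): hands the job in; it is judged then, once.
The state is a dict: "clock": time; "joint_positions": joint angles; "qvel": joint speeds; "effort": joint torques, N m; "eef_pos": TCP position; "tool_rot": TCP orientation; "wrist_force": force on the tool from outside, world axes, zero at the start; "moment": the same for the moment, N m; "gripper_width": finger opening in m; "finger_force": force on a finger pad.
Only numpy, scipy, OpenCV 4.12 (cv2) and the standard library are available. Lean on these libraries where they do the work, as an engineer would, in place of code of your own. Each camera call takes 0.05 s, during which the arm holds its last target. There are 200 camera calls.

## Working session

There is one attempt and no reset: what is moved stays moved. The work goes in short steps, Python scripts to look and compute and a shell command to move; the robot and the scene stay as the last step left them, time stands still between calls to the robot, and variables do not carry over. Pictures are saved under pics/ and viewed, at most 10 in all, crops included, and the job is handed in when it is done.

```bash
mkdir -p pics
cat > h.py <<'E'
import numpy as np, cv2
from bench import arm, viewer, order
def cam(n):
    c=viewer.read_camera(n); c['K']=np.array([[c['fx'],0,c['cx']],[0,c['fy'],c['cy']],[0,0,1.]]); c['D']=np.array(c['distortion'],float); c['R']=np.array(c['R']);c['t']=np.array(c['t']); return c
def save(c,f): cv2.imwrite('pics/'+f,c['image'][:,:,::-1])
def onz(c,uv,z):
    p=cv2.undistortPoints(np.array([[uv]],float),c['K'],c['D'])[0,0]
    d=c['R'].T@np.array([p[0],p[1],1]); o=-c['R'].T@c['t']
    return o+d*(z-o[2])/d[2]
def proj(c,X): return cv2.projectPoints(np.array([X],float),cv2.Rodrigues(c['R'])[0],c['t'],c['K'],c['D'])[0][0,0]
E
python3 - <<'E'
from h import *
for n in('top','side'):
    c=cam(n); save(c,n+'0.png'); print(n,-c['R'].T@c['t'],c['R'][2],c['fx'])
print(arm.observe())
E
```

```text
top [ 0.46386422 -0.01577348  0.95405716] [ 0.08208771  0.00127939 -0.99662429] 529.1707217243703
side [ 0.49453436 -0.5434574   0.66775252] [ 0.04431508  0.70049265 -0.7122824 ] 513.2096931485751
{'clock': 0.1, 'joint_positions': array([ 1.25317769,  0.62920671,  0.03845646,  1.5182211 , -0.02702636,
        0.99629606, -0.0200283 ]), 'qvel': array([ 0.00015907, -0.00262853, -0.00020617, -0.00298952,  0.00046712,
        0.00020678, -0.00077178]), 'effort': array([ 1.71072363e-03, -5.50796556e+01,  1.14704020e+00, -1.87119251e+01,
       -5.22174896e-02,  1.91305642e-02,  9.81556639e-06]), 'eef_pos': array([ 0.16183767, -0.62889996,  0.17929173]), 'tool_rot': array([-8.00460624e-04,  9.92086770e-01,  1.25551547e-01, -9.99393061e-05]), 'wrist_force': array([ 0.05099417, -0.57862536, -0.30830098]), 'moment': array([-0.00347715, -0.02545224, -0.01135662]), 'finger_force': 0.0, 'gripper_width': 0.09432920172295718}
```

View pics/top0.png

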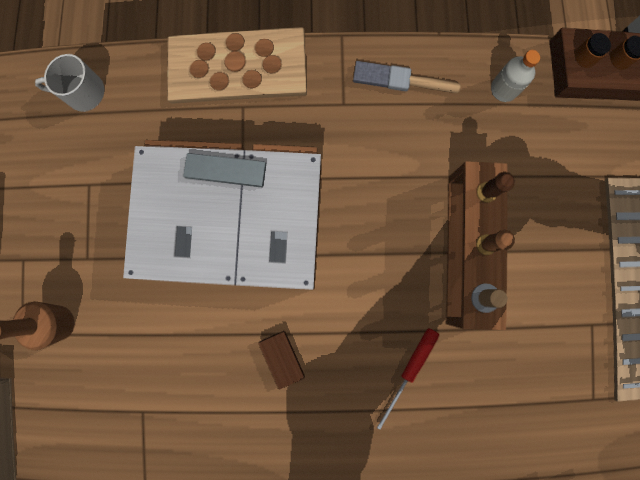

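View pics/side0.png

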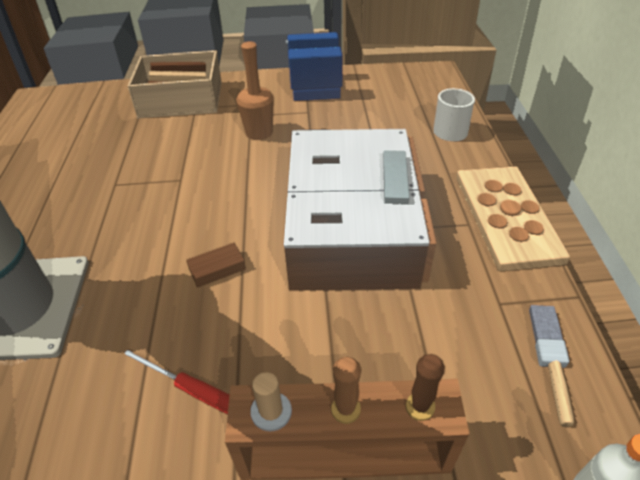

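The top picture shows the pin (light handle, steel collar) at about (487,298) and the wide drawer's slot at about (183,241). In the side picture the pin is at about (270,400) and the wide slot at (326,159). I'll zoom in on these.

Run:
```python
from h import *
T=cv2.imread('pics/top0.png');S=cv2.imread('pics/side0.png')
def cr(I,u,v): return cv2.resize(I[v:v+60,u:u+80],None,fx=5,fy=5,interpolation=cv2.INTER_NEAREST)
cv2.imwrite('pics/crop0.png',np.vstack([np.hstack([cr(T,450,270),cr(T,145,210)]),np.hstack([cr(S,230,370),cr(S,285,130)])]))
c=cam('top');s=cam('side')
a,b=onz(c,(183,241),.11),onz(c,(278,246),.11);print(a,b,np.linalg.norm(a-b),onz(s,(326,159),.11),onz(s,(326,218),.11))
# plate corners
for p in [(135,147),(320,152),(124,277),(314,289)]: print(onz(c,p,.11))
```

```text
[0.5444669  0.20911027 0.11      ] [0.53342359 0.05473746 0.11      ] 0.15476731123778284 [0.5446467  0.21142378 0.11      ] [0.53240145 0.05482234 0.11      ]
[0.70360866 0.29294831 0.11      ]
[ 0.68598045 -0.01539028  0.11      ]
[0.48751622 0.30775149 0.11      ]
[ 0.46368961 -0.00172342  0.11      ]
```

View pics/crop0.png

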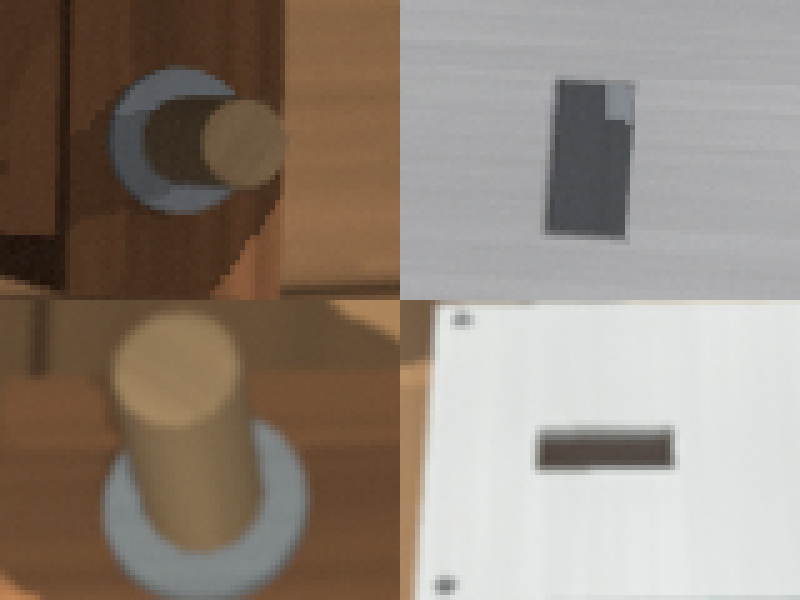

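The crop shows the pin's handle-top circle at top (498.5,298.3) and side (264.7,383.1), and its collar at top (485.9,297.7). The wide slot's centre is at top (182.7,241.3) and side (325.5,159.1).

Run:
```python
from h import *
c=cam('top');s=cam('side')
print('head',onz(c,(498.5,298.3),.187),onz(s,(264.7,383.1),.187))
print('collar',onz(c,(485.9,297.7),.125),onz(s,(270.5,409.5),.1235))
print('slot',onz(c,(182.7,241.3),.11),onz(s,(325.5,159.1),.11))
def tri(a,b):
    A=[np.hstack([q['R'],q['t'][:,None]]) for q in(c,s)]
    u=[cv2.undistortPoints(np.array([[p]],float),q['K'],q['D'])[0].T for p,q in((a,c),(b,s))]
    X=cv2.triangulatePoints(*A,*u); return (X[:3]/X[3]).ravel()
print(tri((498.5,298.3),(264.7,383.1)),tri((182.7,241.3),(325.5,159.1)))
# rack gouge positions and edges
for p in [(485,193),(485,245)]: print(onz(c,p,.12))
for p in [(465,163),(507,164),(463,328),(506,328)]: print('rack',onz(c,p,.12))
```

```text
head [ 0.44390952 -0.27336417  0.187     ] [ 0.44387615 -0.27301888  0.187     ]
collar [ 0.44383377 -0.27362119  0.125     ] [ 0.44376155 -0.27159161  0.1235    ]
slot [0.54398881 0.20960474 0.11      ] [0.54372053 0.21121139 0.11      ]
[ 0.4439181  -0.27323514  0.18738448] [0.54371746 0.20920109 0.1114982 ]
[ 0.61230868 -0.28120585  0.12      ]
[ 0.52790607 -0.27704528  0.12      ]
rack [ 0.66212211 -0.25062039  0.12      ]
rack [ 0.66014877 -0.32110798  0.12      ]
rack [ 0.39684388 -0.23642093  0.12      ]
rack [ 0.39449906 -0.30668927  0.12      ]
```

```bash
python3 -m handwheel '[{"travel":[0,0,40],"roll":0},{"travel":[0,0,40],"roll":-2.4},{"travel":[24,30,0],"roll":-2.4},{"travel":[24,30,0],"roll":-2.4},{"travel":[24,30,0],"roll":-2.4},{"travel":[24,30,0],"roll":-2.4},{"travel":[24,30,0],"roll":-2.4},{"travel":[24,30,0],"roll":0}]' 1
python3 -m handwheel '[{"travel":[24,30,0],"roll":0},{"travel":[24,30,0],"roll":0},{"travel":[24,30,0],"roll":0},{"travel":[24,30,0],"roll":0},{"travel":[24,30,0],"roll":0},{"travel":[0,0,0],"roll":0},{"travel":[0,0,0],"roll":0}]'
```

```text
clock: 1.3
eef_pos: [0.3067, -0.4485, 0.2602]
tool_rot: [0.0, 1.0, 0.0, 0.0]
wrist_force: [0.6, -0.2, -0.0]
gripper_width: 0.094
finger_force: 0.0
clock: 2.17
eef_pos: [0.4254, -0.3002, 0.2601]
tool_rot: [0.0, 1.0, -0.0, -0.0]
wrist_force: [-0.2, 0.3, -0.0]
gripper_width: 0.0936
finger_force: 0.0
```

```bash
python3 -m handwheel '[{"travel":[18.4,27,0],"roll":0},{"travel":[0,0,-20],"roll":0},{"travel":[0,0,-25],"roll":0},{"travel":[0,0,-25],"roll":0},{"travel":[0,0,-20],"roll":0},{"travel":[0,0,-17],"roll":0},{"travel":[0,0,0],"roll":0},{"travel":[0,0,0],"roll":0}]'
python3 - <<'E'
from h import *
I=[cam(n)['image'][:,:,::-1] for n in('top','side')]
cv2.imwrite('pics/grasp.png',np.hstack([cv2.resize(I[0][220:380,400:560],(400,400)),cv2.resize(I[1][320:480,190:350],(400,400))]))
E
```

```text
clock: 3.18
eef_pos: [0.4443, -0.2736, 0.1537]
tool_rot: [0.0, 1.0, -0.001, 0.0]
wrist_force: [0.5, -0.3, 0.4]
gripper_width: 0.0942
finger_force: 0.0
```

View pics/grasp.png

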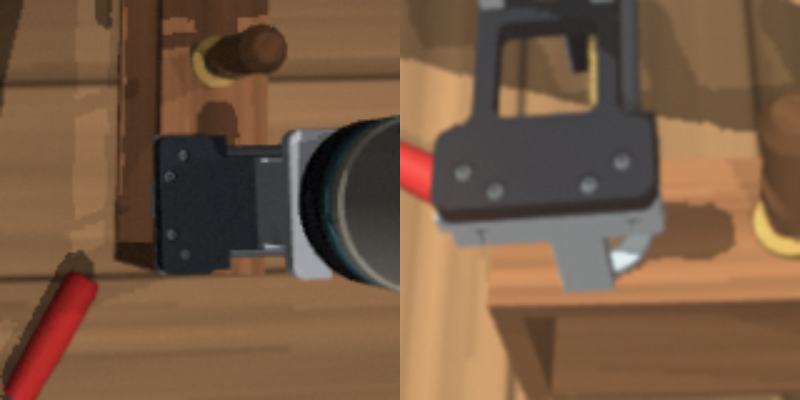

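The gripper straddles the pin, near side-picture (600,250). The neighbouring gouge is clear.

```bash
python3 -m handwheel '[{"travel":[0,0,0],"roll":0},{"travel":[0,0,0],"roll":0},{"travel":[0,0,0],"roll":0},{"travel":[0,0,0],"roll":0},{"travel":[0,0,0],"roll":0},{"travel":[0,0,0],"roll":0},{"travel":[0,0,0],"roll":0},{"travel":[0,0,0],"roll":0}]' 0.2 45
python3 -m handwheel '[{"travel":[0,0,0],"roll":0},{"travel":[0,0,0],"roll":0},{"travel":[0,0,10],"roll":0},{"travel":[0,0,20],"roll":0},{"travel":[0,0,25],"roll":0},{"travel":[0,0,30],"roll":0},{"travel":[0,0,30],"roll":0},{"travel":[0,0,15],"roll":0}]'
```

```text
clock: 4.28
eef_pos: [0.4444, -0.2726, 0.1531]
tool_rot: [0.0, 1.0, 0.0, 0.0]
wrist_force: [-1.0, 0.4, -0.1]
gripper_width: 0.0267
finger_force: 45.0
clock: 5.28
eef_pos: [0.4449, -0.2727, 0.2853]
tool_rot: [0.001, 1.0, 0.0, 0.001]
wrist_force: [0.1, 0.6, -1.9]
gripper_width: 0.0267
finger_force: 45.0
```

```bash
python3 -m handwheel '[{"travel":[4,20,0],"roll":0},{"travel":[8,40,0],"roll":0},{"travel":[8,40,0],"roll":0},{"travel":[8,40,0],"roll":0},{"travel":[8,40,0],"roll":0},{"travel":[8,40,0],"roll":0},{"travel":[8,40,0],"roll":0},{"travel":[8,40,0],"roll":0}]'
python3 -m handwheel '[{"travel":[8,40,0],"roll":0},{"travel":[8,40,0],"roll":0},{"travel":[8,40,0],"roll":0},{"travel":[8,30,0],"roll":0},{"travel":[7,25,0],"roll":0},{"travel":[0,0,0],"roll":0},{"travel":[0,0,0],"roll":0},{"travel":[0,0,0],"roll":0}]'
python3 - <<'E'
from h import *
c,s=cam('top'),cam('side')
cv2.imwrite('pics/over.png',np.hstack([cv2.resize(c['image'][160:320,100:260,::-1],(400,400)),cv2.resize(s['image'][40:200,245:405,::-1],(400,400))]))
p=arm.observe()['eef_pos'];print(p)
for dz in (.005-.036,.005-.116): X=p+[0,0,dz-.002]; print(proj(c,X),proj(s,X))
E
```

```text
clock: 6.28
eef_pos: [0.5043, 0.0288, 0.2837]
tool_rot: [0.0, 1.0, 0.0, 0.0]
wrist_force: [1.6, 0.4, -1.6]
gripper_width: 0.0264
finger_force: 45.0
clock: 7.28
eef_pos: [0.5433, 0.2008, 0.2833]
tool_rot: [0.0, 1.0, -0.001, 0.0]
wrist_force: [0.5, -0.7, -0.6]
gripper_width: 0.0268
finger_force: 45.0
[0.54338501 0.20129985 0.28332699]
[161.73177356 232.38688789] [324.32702059  92.51070756]
[177.64036861 238.01252381] [325.16877368 134.13090622]
```

View pics/over.png

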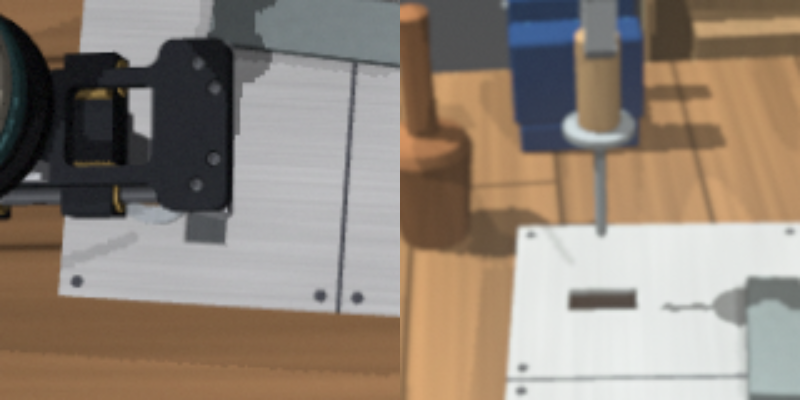

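The pin hangs straight. Its tip is at side (325,134.4), and I predicted (325.2,134.1), so I only need +9 mm in y.

```bash
python3 -m handwheel '[{"travel":[0.5,9,0],"roll":0},{"travel":[0,0,-15],"roll":0},{"travel":[0,0,-20],"roll":0},{"travel":[0,0,-10],"roll":0},{"travel":[0,0,0],"roll":0},{"travel":[0,0,0],"roll":0}]'
python3 - <<'E'
from h import *
s=cam('side')
cv2.imwrite('pics/over2.png',cv2.resize(s['image'][90:190,275:375,::-1],(500,500)))
E
```

```text
clock: 8.12
eef_pos: [0.5443, 0.2117, 0.2385]
tool_rot: [-0.0, 1.0, 0.0, 0.0]
wrist_force: [-0.3, 0.5, -1.2]
gripper_width: 0.0264
finger_force: 45.0
```

View pics/over2.png

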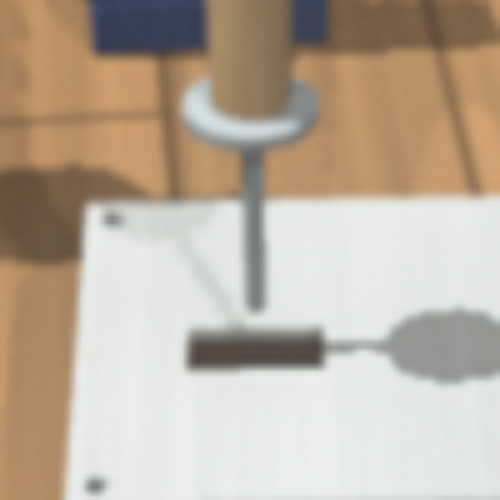

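The tip, at crop (256,308), stands over the slot centre at crop (256,349). I'll lower it into the slot.

```bash
python3 -m handwheel '[{"travel":[0,-1.5,-10],"roll":0},{"travel":[0,0,-15],"roll":0},{"travel":[0,0,-15],"roll":0},{"travel":[0,0,-15],"roll":0},{"travel":[0,0,-5],"roll":0},{"travel":[0,0,0],"roll":0}]'
python3 -m handwheel '[{"travel":[0,0,-5],"roll":0},{"travel":[0,0,-5],"roll":0},{"travel":[0,0,-5],"roll":0},{"travel":[0,0,-5],"roll":0},{"travel":[0,0,0],"roll":0}]' - 55
```

```text
clock: 8.93
eef_pos: [0.5437, 0.21, 0.1776]
tool_rot: [0.0, 1.0, 0.0, -0.0]
wrist_force: [1.2, -0.1, -0.5]
gripper_width: 0.0269
finger_force: 45.0
clock: 9.55
eef_pos: [0.5445, 0.2102, 0.1586]
tool_rot: [-0.0, 1.0, 0.0, 0.001]
wrist_force: [0.2, -0.4, 2.8]
gripper_width: 0.0262
finger_force: 55.0
```

```bash
python3 -m handwheel '[{"travel":[0,0,-3],"roll":0},{"travel":[0,0,-3],"roll":0},{"travel":[0,0,-3],"roll":0},{"travel":[0,0,-2],"roll":0},{"travel":[0,0,-1],"roll":0},{"travel":[0,0,0],"roll":0}]'
python3 -m handwheel '[{"travel":[0,0,-1],"roll":0},{"travel":[0,0,-1],"roll":0},{"travel":[0,0,0],"roll":0}]'
```

```text
clock: 10.3
eef_pos: [0.5448, 0.2103, 0.147]
tool_rot: [-0.0, 1.0, 0.0, 0.001]
wrist_force: [0.7, -0.3, 5.6]
gripper_width: 0.0262
finger_force: 55.0
clock: 10.68
eef_pos: [0.5448, 0.2103, 0.145]
tool_rot: [-0.0, 1.0, 0.0, 0.001]
wrist_force: [-0.5, -0.2, 6.3]
gripper_width: 0.0262
finger_force: 55.0
```

```bash
python3 -m handwheel '[{"travel":[0,0,-1],"roll":0},{"travel":[0,0,-1],"roll":0},{"travel":[0,0,0],"roll":0}]'
python3 -m handwheel '[{"travel":[0,0,-1],"roll":0},{"travel":[0,0,0],"roll":0}]'
python3 -m handwheel '[{"travel":[0,0,-1],"roll":0},{"travel":[0,0,0],"roll":0}]'
```

```text
clock: 11.05
eef_pos: [0.5449, 0.2103, 0.1431]
tool_rot: [-0.0, 1.0, 0.0, 0.001]
wrist_force: [-0.3, -0.2, 5.8]
gripper_width: 0.0262
finger_force: 55.0
clock: 11.3
eef_pos: [0.5451, 0.2102, 0.143]
tool_rot: [-0.0, 1.0, 0.0, 0.001]
wrist_force: [-1.4, -0.9, 11.2]
gripper_width: 0.0265
finger_force: 55.0
clock: 11.55
eef_pos: [0.5452, 0.2102, 0.1429]
tool_rot: [-0.0, 1.0, 0.0, 0.002]
wrist_force: [-3.1, -3.5, 18.0]
gripper_width: 0.0262
finger_force: 55.1
```

Run:
```python
from h import *
c,s=cam('top'),cam('side')
cv2.imwrite('pics/down.png',np.hstack([cv2.resize(c['image'][100:320,100:320,::-1],(400,400)),cv2.resize(s['image'][90:190,275:375,::-1],(400,400))]))
```

```text
(no output)
```

View pics/down.png

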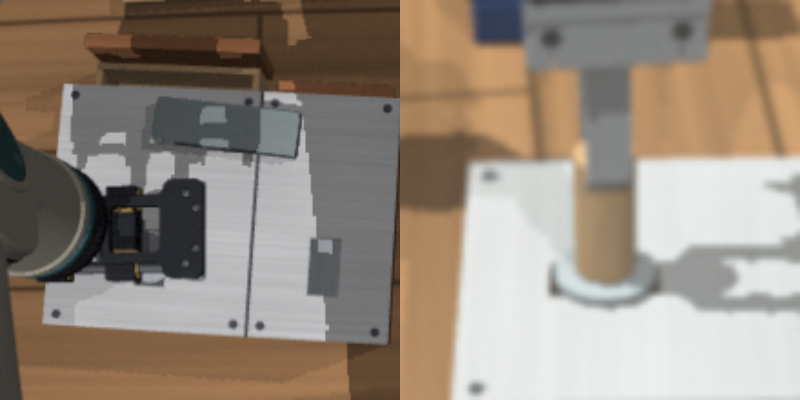

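The collar is seated (hard stop at the predicted height) and the wide drawer is out. I'll unload, open and retreat.

```bash
python3 -m handwheel '[{"travel":[0,0,1],"roll":0},{"travel":[0,0,0],"roll":0}]'
python3 -m handwheel '[{"travel":[0,0,0],"roll":0},{"travel":[0,0,0],"roll":0},{"travel":[0,0,0],"roll":0},{"travel":[0,0,0],"roll":0},{"travel":[0,0,0],"roll":0},{"travel":[0,0,0],"roll":0},{"travel":[0,0,0],"roll":0},{"travel":[0,0,0],"roll":0}]' 0.85
python3 -m handwheel '[{"travel":[0,0,10],"roll":0},{"travel":[0,0,25],"roll":0},{"travel":[0,0,30],"roll":0},{"travel":[0,0,30],"roll":0},{"travel":[0,-40,20],"roll":0},{"travel":[0,-50,0],"roll":0},{"travel":[0,-50,0],"roll":0},{"travel":[0,-40,0],"roll":0}]'
python3 - <<'E'
from h import *
c,s=cam('top'),cam('side')
cv2.imwrite('pics/end.png',np.hstack([cv2.resize(c['image'][100:320,100:320,::-1],(400,400)),cv2.resize(s['image'][90:250,265:425,::-1],(400,400))]))
E
```

```text
clock: 11.9
eef_pos: [0.5451, 0.2102, 0.143]
tool_rot: [-0.0, 1.0, 0.0, 0.002]
wrist_force: [-1.2, -0.7, 11.6]
gripper_width: 0.0264
finger_force: 55.0
clock: 12.9
eef_pos: [0.5439, 0.21, 0.1411]
tool_rot: [0.0, 1.0, 0.0, 0.0]
wrist_force: [-0.4, -1.4, 0.4]
gripper_width: 0.0799
finger_force: 0.0
clock: 13.9
eef_pos: [0.5439, 0.0277, 0.2571]
tool_rot: [0.0, 1.0, -0.0, 0.001]
wrist_force: [0.7, 0.0, -0.2]
gripper_width: 0.0797
finger_force: 0.0
```

View pics/end.png

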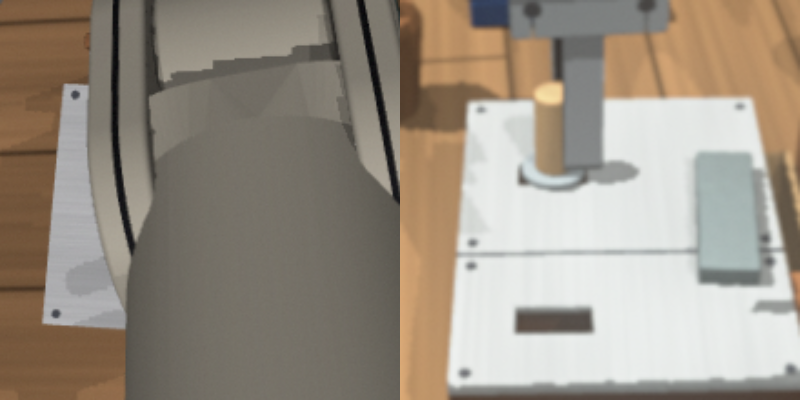

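The pin stands in the wide slot with its collar at crop (555,175), flat on the top. The narrow slot is untouched and the gripper is clear.

```bash
python3 -m handwheel '[{"travel":[0,0,0],"roll":0},{"travel":[0,0,0],"roll":0}]' >/dev/null; python3 -c "
from bench import order;print(order.finish_job())"
```

```text
the job is handed in; nothing more can be done
None
```

The release pin is standing in the wide drawer's slot with its collar on the cabinet top and the wide drawer out; the narrow drawer's latch was not touched, and the job was handed in at about 14 s on the robot's clock.

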